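# Level a telescopic tube stand and lay the combustion tube on it

### The job

The tube stand has two telescopic posts. Set the lower one to the height of the other: turn its fork head anticlockwise until the section is quite free, draw it up until the two forks are level, and turn it clockwise until it is locked firmly, without straining the lock. Then take the ceramic tube from its low notched rest and lay it gently in both forks, overhanging about equally at both ends.

Things in the scene. Friction and masses are not known exactly. Their poses are not given: they have to be found in the camera images.
- stand_base: dark steel base rail of the tube stand, 72 x 300 x 12 mm, fixed to the table; origin at the centre of its underside, y along the rail. A post stands about 100 mm either side of its middle; either may be the lower one
- stand_middle (a point): centre of the base rail's upper face, 12 mm above the table; axes as the rail
- post: outer tube of the lower post (the one to set), fixed: foot 56 x 50 x 16 mm, tube 33 mm across, ribbed lock collar 39 mm across whose top is 116 mm above the origin; origin at the centre of the foot's underside on the rail, axes as the rail
- fork_bottom (a point): bottom of the V of the lower post's fork, on the section's axis; axes as the section. The V is 14 mm thick; its prongs rise at 45 degrees in the x-z plane to 18 mm above this point and about 40 mm apart (44 mm outside). A tube lying in it has its axis about 13 mm above this point
- fork_grip (a point): where to pinch the lower post's head across its two flats: on the axis, 14 mm below fork_bottom, axes as the section. The head is an aluminium flat bar 40 mm wide (own x), 14 mm thick (own y) and 28 mm high, with thumb ridges on its flats (+-y), on a 22 mm round section tube with engraved rings; 0.28 kg in all. A firm pinch (80 N) turns it without slipping
- rise (a joint): how far the section is drawn out of the lower post, m: 0 fully in, 0.075 fully out. When free it slides with about 2 N of friction and slowly sinks if let go
- set_fork_bottom (a point): bottom of the V of the other post's fork, which is already at the right height (35 to 65 mm out) and must stay so; same shape, its x axis square to the rail
- tube_rest: low grey rest for the tube, 54 x 190 mm, base board 10 mm thick with two notched blocks 170 mm apart, up to 42 mm high; fixed on a 4 mm glass plate; origin at the centre of its underside, y along the tube
- tube: white ceramic combustion tube, 18 mm across, 280 mm long, about 0.16 kg; origin at its middle on the axis, own y along the tube. It lies in the notches of its rest with its axis 42 mm above the rest's underside; it may be pinched at the middle, where nothing is beside it and the board is 32 mm below its axis
- tube_end_a (a point): centre of the tube's end at its +y
- tube_end_b (a point): centre of the tube's end at its -y
- ceramic_boat: bystander: small ceramic combustion boat, 82 x 21 x 12 mm, on the glass plate behind the tube rest
- ceramic_boat_2: bystander: a second such boat beside it
- steel_tweezers: bystander: steel tweezers, 124 mm long, on the table in front of the glass plate
- box_of_matches: bystander: match box, 35 x 50 x 15 mm, between the stand and the tube rest
- stopper: bystander: bored rubber stopper, 31 mm across, 26 mm high, in front of the glass plate
- lock_collar (a point): on the lower post's axis at the top of its lock collar, 116 mm above the post's origin. An eccentric plug wedges in the bore. Tightened in small slow turns, the torque felt (pushing back anticlockwise, +z) climbs by about 0.25 N m per 0.1 rad once it grips: 0.2 N m only nips it, 0.4 to 0.65 N m locks it firmly, over 0.8 N m strains it. While free, friction leaves up to 0.25 N m either way
- section (a joint): turn of the section in its post, rad, growing clockwise seen from above (tightening); at 0 the head's x axis is square to the rail. Found locked at 0.02 to 0.06; free below -0.75 (stop at -1.1). The bore is worn differently higher up: there it is tight somewhere between -0.45 and +0.45, another angle each time, so the angle does not tell how tight it is

How it is judged:
By the outcome, as a careful person would: the job done as asked, in the order asked, and still so for the second after the job is handed in, with the robot touching nothing.
It also fails if it takes over 72 s, if anything falls off the work surface, if the arm or the gripper's body presses on something with over 40 N, if the wrist force passes 120 N, or if a joint passes its speed limit or range.

### The arm

A 6-joint arm with a two-finger parallel gripper is mounted at the origin on a cart in front of the work surface, level with it; the furniture and walls round the work are solid. World frame = base frame: x ahead of the robot, y to its left, z up, the work surface at z = 0. Lengths are in mm, angles in degrees, forces in N, time in s.
With the tool pointing down it reaches from about 350 to 850 mm from the base axis. Payload 8.1 kg.
Tool frame: the origin (TCP) lies midway between the tips of the shut fingers; the grasp point (between the pads) lies 19 mm behind it; z points along the fingers, y is the line along which they close (so a half turn about z gives the same grasp; the last joint's range is limited). The gripper opens to 85 mm and grips with 20 to 120 N. Pads are 22 mm wide; open, the fingers measure 114 mm over their backs; the gripper's body (76 mm by 85 mm) begins 54 mm behind the grasp point. The pads swing forward as they close: fully open they stand 13 mm farther back than shut.
Start: joints at [68.732, 7.471, 85.268, -0, 87.261, -4.893], TCP at [169.133, 575.673, 231.292] pointing down, gripper open.
Joint ranges: [-169.43, 169.43], [-51.17, 129.36], [1.28, 143.12], [-76.62, 256.62], [0, 156.53], [-152.29, 152.29]. Speed limits (degrees/s): [136.94, 136.94, 159.86, 180, 180, 180].

### API

Orientations are given as [roll, pitch, yaw] about the fixed x, y, z axes, in that order (R = Rz(yaw) Ry(pitch) Rx(roll)).
In Python, from bench import r gives the robot as it stands. The module is installed in compiled form; this text tells all that it offers.
- The arm moves only by the tool jog_arm, never from a script. Its argument "rows" is a list of rows, each a list of 2 entries, a list of its own where there are three numbers: the shift along the tool's x, y, z in mm, then the turn, a rotation vector about the tool's x, y, z in rad. A call has 1 to 10 rows; each row is the pose to reach, as a shift and turn from the pose commanded when the call began, along the tool's axes at that moment; what a row does not reach only later rows make up. A row lasts 1/10 s, in which the tool goes at most 50 mm and 8.59 degrees, less where a joint would pass 70% of its speed; a pose out of reach is approached as far as the arm can. A call with a gripper value outside its range is refused whole. "grip" is the finger opening in mm, from 0 to 85.4, set as the call begins (left out, the last holds). The fingers move at their own pace and stop on an object; "force" is the grip in N (left out, the last holds). Time passes only in rows, so rows that repeat a pose let the fingers close. It gives the time, the measured TCP pose, the force, the opening and the grip force at its end, in the units of the state.
- r.sense(): the state, without advancing time (a new reading comes with each control period).
- r.snapshot(name): name is "scene" or "top" or "wrist"; returns (picture, depth): 420x560x3 uint8, blue, green, red; 420x560 float32, mm along the optical axis (not along the pixel's ray), 0 where there is no reading.
- r.camera_params(name): a dict with "fx", "fy", "cx", "cy" (pixels), "pose" (4x4, takes a point from camera to world coordinates); the wrist camera has in their place "tool_from_camera" (4x4, takes a point from camera to tool coordinates, whose origin is the TCP and whose axes are the flange's). Camera axes: x right, y down, z forward; pixel columns grow to the right and rows downward; lengths in mm; the calibration is good to about 2 mm. The wrist camera is an equidistant fisheye: a pixel r from the principal point sees the ray r / f radians off the axis. A picture is of the moment at which its call begins: read the wrist's pose just before it. camera_params takes no time and is no camera call.
- r.hand_in(): hands the job in; it is judged then, once.
The state is a dict: "time": time; "joint_pos": joint angles; "qd": joint speeds; "joint_efforts": joint torques, N m; "tool_pos": TCP position; "tcp_rot": TCP orientation; "ft_force": force on the tool from outside, world axes, zero at the start; "wrist_torque": the same for the moment, N m; "finger_gap": finger opening in mm; "grip_force": force on a finger pad.
Only numpy, scipy, OpenCV 4.12 (cv2) and the standard library are available. Lean on these libraries where they do the work, as an engineer would, in place of code of your own. Each camera call takes 0.05 s, during which the arm holds its last target. There are 200 camera calls.

## Working session

There is one attempt and no reset: what is moved stays moved. The work goes in short steps, Python scripts to look and compute and a tool call to move; the robot and the scene stay as the last step left them, time stands still between calls to the robot, and variables do not carry over. Pictures are saved under pics/ and viewed, at most 10 in all, crops included, and the job is handed in when it is done.

Besides the shell and the picture viewer there is one more tool, called after "Emit:" as name([rows], argument=value, ...), one row to a line, values as JSON. jog_arm: Moves the arm, as the interface text tells. Its arguments: {"type":"object","properties":{"rows":{"type":"array"},"grip":{"type":"number"},"force":{"type":"number"}},"required":["rows"]}

```bash
mkdir -p pics; cat > h.py <<'E'
import numpy as np, cv2
from bench import r
def world(name):
    p,d=r.snapshot(name);c=r.camera_params(name)
    v,u=np.mgrid[0:420,0:560]
    P=np.stack([(u-c['cx'])/c['fx']*d,(v-c['cy'])/c['fy']*d,d,np.ones_like(d)],-1)@np.array(c['pose']).T
    P=P[...,:3];P[d==0]=np.nan
    return p,d,P
E
python3 - <<'E'
from h import *
for n in("scene","top"):
    p,d,P=world(n);cv2.imwrite(f'pics/{n}0.png',p);np.savez(f'{n}0.npz',p=p,P=P)
    c=r.camera_params(n);print(n,c['fx'],np.round(c['pose'],3).tolist())
c=r.camera_params('wrist');print({k:np.round(v,3).tolist() for k,v in c.items()})
s=r.sense();print(s)
E
```

```text
scene 418.83517325004254 [[0.616, -0.574, 0.539, -131.745], [-0.788, -0.441, 0.431, -704.833], [-0.01, -0.69, -0.724, 1044.457], [0.0, 0.0, 0.0, 1.0]]
top 416.8329693648554 [[-0.013, -0.995, 0.096, 456.721], [-1.0, 0.016, 0.023, -145.933], [-0.025, -0.096, -0.995, 1224.119], [0.0, 0.0, 0.0, 1.0]]
{'fx': 325.192, 'fy': 325.192, 'cx': 273.612, 'cy': 208.555, 'tool_from_camera': [[-0.001, -0.959, -0.285, 72.599], [1.0, -0.001, -0.0, -0.312], [0.0, -0.285, 0.959, -142.199], [0.0, 0.0, 0.0, 1.0]]}
{'time': 0.1, 'joint_pos': array([ 6.87323416e+01,  7.51190586e+00,  8.53223899e+01, -4.12523227e-05,
        8.72604208e+01, -4.89226306e+00]), 'qd': array([ 0.02135741, -0.00525704, -0.17368566,  0.03439306, -0.07364259,
        0.00091643]), 'joint_efforts': array([ 1.84526070e-03, -5.70951748e+01, -5.01944590e+01, -1.00610266e-04,
        8.22358299e-03, -6.07335963e-06]), 'tool_pos': array([168.95285199, 575.21839963, 230.34381906]), 'tcp_rot': array([-1.79905625e+02, -8.03659979e-03,  1.63624600e+02]), 'ft_force': array([-0.28368021,  1.15739022, -0.28234668]), 'wrist_torque': array([-0.03015165, -0.05935065,  0.01882745]), 'grip_force': 0.0, 'finger_gap': 85.35393354486735}
```

View pics/scene0.png

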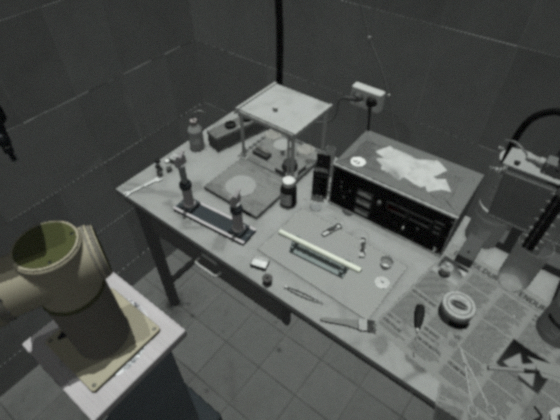

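View pics/top0.png

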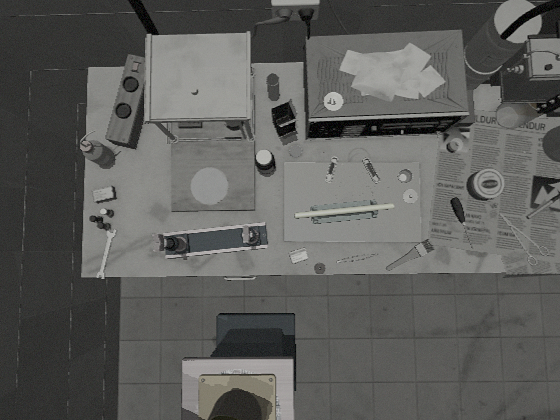

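The scene picture shows the stand rail from (178,207) to (252,240), with its posts at about (183,180) and (237,212). The tube lies across (280,233) to (360,270). In the top picture the stand spans (165,250) to (267,230), and the tube runs from (296,215) to (393,207).

```bash
python3 - <<'E'
from h import *
z=np.load('top0.npz');p,P=z['p'],z['P']
Z=P[...,2]
sub=np.s_[215:265,150:275]
v,u=np.mgrid[0:420,0:560]
for nm,(a,b,c,d) in dict(left=(215,265,150,200),right=(215,265,225,275)).items():
    q=P[a:b,c:d].reshape(-1,3);q=q[np.isfinite(q[:,2])]
    m=q[:,2]>60
    print(nm,m.sum(),np.percentile(q[m],[2,25,50,75,98],axis=0).round(0).tolist() if m.sum() else '')
    mx=np.nanpercentile(q[:,2],99);k=q[q[:,2]>mx-25];print(k.mean(0).round(0),mx)
# rail: dark area; tube: bright
g=p.mean(2)
def rect(m,z):
    c=max(cv2.findContours(m.astype('uint8'),0,2)[0],key=cv2.contourArea)
    (x,y),s,a=cv2.minAreaRect(c);bx=cv2.boxPoints(((x,y),s,a))
    cp=r.camera_params('top');T=np.array(cp['pose'])
    out=[]
    for uu,vv in list(bx)+[(x,y)]:
        d=T[:3,:3]@[(uu-cp['cx'])/cp['fx'],(vv-cp['cy'])/cp['fy'],1];t=(z-T[2,3])/d[2];out.append((T[:3,3]+t*d).round(0).tolist())
    print(bx.round(0).tolist(),out)
m=np.zeros_like(g,bool);m[195:225,285:405]=g[195:225,285:405]>185;print(g[195:225,285:405].max());rect(m,50)
im=cv2.resize(p[200:270,140:280],None,fx=5,fy=5,interpolation=cv2.INTER_CUBIC)
z2=np.load('scene0.npz')['p'];im2=cv2.resize(z2[145:250,160:300],None,fx=5,fy=5,interpolation=cv2.INTER_CUBIC)
im2=im2[:,:700][:250+275]
cv2.imwrite('pics/c1.png',im2)
im=np.clip(im.astype(int)*1.5,0,255).astype('uint8');cv2.imwrite('pics/c2.png',im)
E
```

```text
left 402 [[460.0, 145.0, 67.0], [469.0, 152.0, 127.0], [478.0, 156.0, 187.0], [487.0, 161.0, 233.0], [498.0, 171.0, 248.0]]
[479. 161. 237.] 245.56351905347995
right 198 [[477.0, -62.0, 113.0], [489.0, -53.0, 129.0], [498.0, -49.0, 169.0], [507.0, -41.0, 181.0], [517.0, -28.0, 188.0]]
[498. -44. 179.] 184.81171232802038
191.0
[[296.0, 215.0], [296.0, 214.0], [297.0, 215.0], [297.0, 216.0]] [[555.0, -174.0, 50.0], [557.0, -175.0, 50.0], [554.0, -178.0, 50.0], [552.0, -177.0, 50.0], [555.0, -176.0, 50.0]]
```

View pics/c1.png

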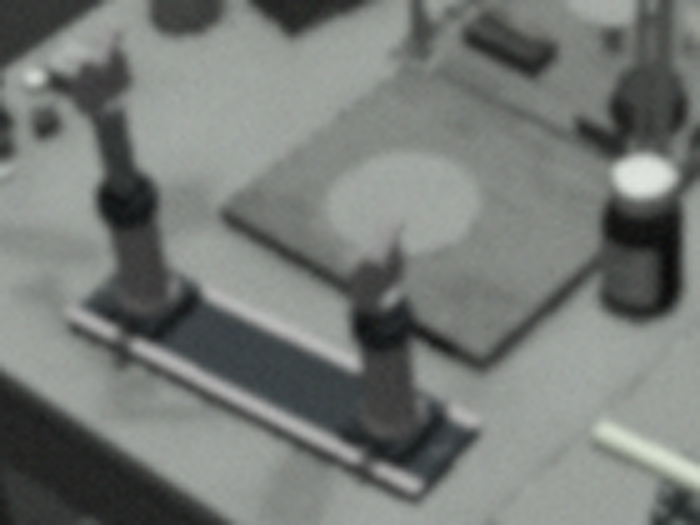

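View pics/c2.png

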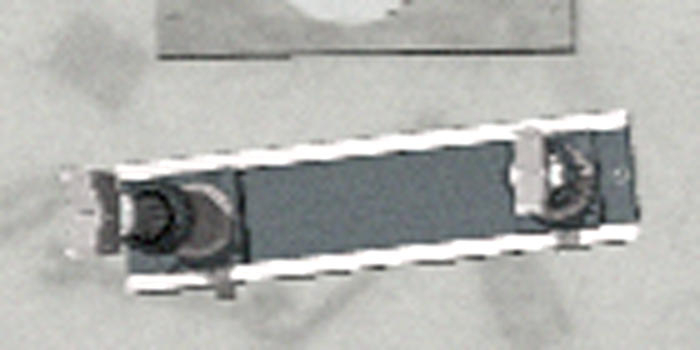

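The right-hand post, near (498,-45), is the lower one: its prong tips are at about z 188, against about 248 on the other. I'll move over the middle of the stand so one wrist picture takes in both forks.

Emit:
jog_arm([
  [[0, 0, -40], [0, 0, 0.14]],
  [[-20, -18, -79], [0, 0, 0.28]],
  [[-55, -50, -79], [0, 0, 0.42]],
  [[-90, -80, -79], [0, 0, 0.56]],
  [[-125, -112, -79], [0, 0, 0.7]],
  [[-160, -144, -79], [0, 0, 0.84]],
  [[-195, -176, -79], [0, 0, 0.98]],
  [[-230, -208, -79], [0, 0, 1.12]],
  [[-265, -240, -79], [0, 0, 1.26]],
  [[-300, -271, -79], [0, 0, 1.4]],
])

```text
time: 1.1
tool_pos: [380.9, 229.2, 310.1]
tcp_rot: [-180.0, 0.0, 83.1]
ft_force: [-0.3, 0.2, -0.3]
finger_gap: 85.4
grip_force: 0.0
```

Emit:
jog_arm([
  [[-18, 14, 0], [0, 0, 0.14]],
  [[-36, 28, 0], [0, 0, 0.28]],
  [[-54, 43, 0], [0, 0, 0.42]],
  [[-72, 57, 0], [0, 0, 0.56]],
  [[-90, 71, 0], [0, 0, 0.7]],
  [[-108, 85, 0], [0, 0, 0.84]],
  [[-126, 99, 0], [0, 0, 0.98]],
  [[-144, 113, 0], [0, 0, 1.12]],
  [[-162, 127, 0], [0, 0, 1.26]],
  [[-162, 127, 0], [0, 0, 1.356]],
])

```text
time: 2.1
tool_pos: [488.8, 53.4, 309.5]
tcp_rot: [180.0, 0.1, 5.3]
ft_force: [-0.8, -1.0, -0.8]
finger_gap: 84.9
grip_force: 0.0
```

```bash
cat >> h.py <<'E'
def wristcam():
    s=r.sense()
    from scipy.spatial.transform import Rotation as R
    p,d=r.snapshot('wrist');c=r.camera_params('wrist')
    v,u=np.mgrid[0:420,0:560]
    a=(u-c['cx'])/c['fx'];b=(v-c['cy'])/c['fy'];th=np.hypot(a,b)+1e-9
    k=np.tan(th)/th
    C=np.stack([a*k*d,b*k*d,d,np.ones_like(d)],-1)
    T=np.eye(4);T[:3,:3]=R.from_euler('xyz',s['tcp_rot'],degrees=True).as_matrix();T[:3,3]=s['tool_pos']
    P=(C@(T@np.array(c['tool_from_camera'])).T)[...,:3];P[d==0]=np.nan
    return s,p,d,P
E
python3 - <<'E'
from h import *
s,p,d,P=wristcam();print(s['tool_pos'],s['tcp_rot'],s['wrist_torque'])
cv2.imwrite('pics/w1.png',p);np.savez('w1.npz',p=p,P=P,d=d)
for nm,x,y in(('set',478,156),('low',498,-45)):
    k=(np.hypot(P[...,0]-x,P[...,1]-y)<45)&(P[...,2]>135)
    q=P[k];vv,uu=np.nonzero(k);print(nm,k.sum(),uu.min(),uu.max(),vv.min(),vv.max(),np.percentile(q,[2,10,50,90,98],axis=0).round(1).tolist())
    zs=np.arange(135,260,4);print([(int(a),int(((q[:,2]>=a)&(q[:,2]<a+4)).sum()),q[(q[:,2]>=a)&(q[:,2]<a+4)].mean(0)[:2].round(0).tolist()) for a in zs if ((q[:,2]>=a)&(q[:,2]<a+4)).sum()>5])
E
```

```text
[488.76206726  53.40489152 309.48373126] [1.79956358e+02 6.94852166e-02 5.26036037e+00] [-0.0017149   0.00012986  0.02084866]
set 8379 0 177 177 415 [[464.2, 111.8, 157.0], [473.5, 113.0, 209.5], [490.6, 120.1, 379.0], [495.2, 159.3, 405.8], [499.0, 166.6, 415.0]]
[(135, 37, [485.0, 156.0]), (139, 26, [486.0, 156.0]), (143, 30, [485.0, 156.0]), (147, 28, [487.0, 156.0]), (151, 28, [486.0, 155.0]), (155, 40, [485.0, 156.0]), (159, 40, [485.0, 155.0]), (163, 36, [485.0, 156.0]), (167, 36, [485.0, 155.0]), (171, 33, [485.0, 156.0]), (175, 43, [485.0, 156.0]), (179, 37, [485.0, 155.0]), (183, 43, [485.0, 155.0]), (187, 38, [484.0, 154.0]), (195, 20, [484.0, 152.0]), (199, 181, [481.0, 153.0]), (203, 87, [484.0, 157.0]), (207, 86, [488.0, 157.0]), (211, 112, [481.0, 156.0]), (215, 109, [483.0, 156.0]), (219, 104, [486.0, 156.0]), (223, 192, [483.0, 157.0]), (227, 173, [485.0, 160.0]), (231, 217, [479.0, 160.0]), (235, 200, [478.0, 160.0]), (239, 217, [478.0, 160.0]), (243, 350, [481.0, 162.0]), (247, 23, [485.0, 162.0])]
low 9312 358 548 169 419 [[482.7, -47.3, 147.8], [487.1, -37.7, 180.0], [503.9, -8.3, 386.3], [507.1, -3.0, 411.6], [515.3, -0.8, 416.1]]
[(135, 11, [503.0, -34.0]), (139, 116, [499.0, -35.0]), (143, 52, [501.0, -39.0]), (147, 48, [504.0, -38.0]), (151, 60, [501.0, -38.0]), (155, 50, [505.0, -38.0]), (159, 66, [501.0, -38.0]), (163, 111, [501.0, -39.0]), (167, 96, [501.0, -41.0]), (171, 131, [498.0, -43.0]), (175, 154, [498.0, -43.0]), (179, 151, [498.0, -43.0]), (183, 238, [499.0, -44.0]), (187, 14, [499.0, -44.0])]
```

View pics/w1.png

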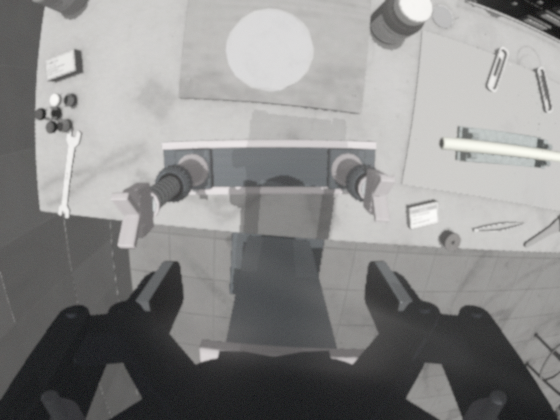

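The wrist picture shows the set fork with prongs at about (130,200) and (128,235), and the lower fork at about (378,180) and (380,210). Both are clear of the fingers. Next I'll refine heights and axes from the prong tops.

```bash
python3 - <<'E'
from h import *
z=np.load('w1.npz');P=z['P']
for nm,x,y,lo,hi in(('set',478,160,225,255),('low',498,-45,165,195)):
    k=(np.hypot(P[...,0]-x,P[...,1]-y)<40)&(P[...,2]>lo)&(P[...,2]<hi);q=P[k]
    h,e=np.histogram(q[:,2],np.arange(lo,hi,1));print(nm,list(zip(e[:-1].astype(int).tolist(),h.tolist())))
    t=q[q[:,2]>e[np.argmax(h)]-1.5]
    t=t
    m=t[:,0]>t[:,0].mean()
    for g in(t[m],t[~m]):print(len(g),g.mean(0).round(1),np.percentile(g,[5,95],axis=0).round(1).tolist(), np.median(g[:,2]))
    a=t[m].mean(0)-t[~m].mean(0);print('yaw',np.degrees(np.arctan2(a[1],a[0])),'ctr',(t[m].mean(0)+t[~m].mean(0))/2)
E
```

```text
set [(225, 44), (226, 84), (227, 99), (228, 26), (229, 9), (230, 39), (231, 46), (232, 51), (233, 66), (234, 54), (235, 46), (236, 46), (237, 50), (238, 58), (239, 55), (240, 57), (241, 55), (242, 50), (243, 73), (244, 95), (245, 84), (246, 98), (247, 23), (248, 0), (249, 0), (250, 0), (251, 0), (252, 0), (253, 0)]
607 [492.9 161.2 237.2] [[482.4, 155.8, 226.3], [500.4, 168.9, 246.7]] 238.21464378793226
687 [469.7 159.6 237.4] [[460.7, 153.9, 226.6], [478.7, 166.8, 246.4]] 237.7854981376812
yaw 3.9626994976855587 ctr [481.30208792 160.39033484 237.30769141]
low [(165, 32), (166, 47), (167, 46), (168, 15), (169, 12), (170, 23), (171, 35), (172, 34), (173, 34), (174, 28), (175, 38), (176, 38), (177, 41), (178, 37), (179, 46), (180, 37), (181, 34), (182, 34), (183, 62), (184, 63), (185, 57), (186, 56), (187, 14), (188, 0), (189, 0), (190, 0), (191, 0), (192, 0), (193, 0)]
131 [516.5 -43.3 184.9] [[512.8, -49.6, 183.1], [519.7, -37.1, 187.0]] 184.84404179339248
134 [481.9 -44.5 185. ] [[477.5, -51.0, 183.1], [485.4, -38.6, 187.0]] 185.1142984124533
yaw 2.0305469173059505 ctr [499.1993471  -43.89167161 184.96456277]
```

Emit:
jog_arm([
  [[0, 30, 0], [0, 0, 0.057]],
  [[1, 65, 20], [0, 0, 0.057]],
  [[1, 98, 50], [0, 0, 0.057]],
  [[1, 98, 80], [0, 0, 0.057]],
  [[1, 98, 80], [0, 0, 0.057]],
])

```text
time: 2.65
tool_pos: [495.9, -41.8, 225.2]
tcp_rot: [-179.9, 0.5, 2.5]
ft_force: [-0.3, 0.9, -0.8]
finger_gap: 85.6
grip_force: 0.0
```

```bash
python3 - <<'E'
from h import *
P=np.load('w1.npz')['P']
s=r.sense();print(s['tool_pos'],s['tcp_rot'],s['joint_pos'])
# rail top flatness at both ends, table both sides (same camera view)
for nm,u0,u1,v0,v1 in(('rail mid',225,320,150,180),('railL',212,250,152,182),('railR',300,326,152,182),('tabL',100,150,80,140),('tabR',385,405,100,180)):
    q=P[v0:v1,u0:u1].reshape(-1,3);print(nm,np.nanmedian(q,axis=0).round(2))
# V profile templates: z shift between forks using common percentiles
A=[]
for y,x,lo in((161,481,209),(-44,499,149)):
    k=(np.hypot(P[...,0]-x,P[...,1]-y)<40)&(P[...,2]>lo+21)&(P[...,2]<lo+50);q=P[k][:,2];A.append(np.percentile(q,[50,90,95,98,99.5]))
print(np.round(A,2))
E
```

```text
[495.91283078 -41.84643374 225.20061438] [-179.87643199    0.48777118    2.46882362] [-1.07348355e+01 -7.88602945e+00  1.01224553e+02  8.90051022e-03
  8.71645769e+01  7.67963875e+01]
rail mid [492.7   55.5   11.57]
railL [485.01 111.96  11.55]
railR [ 4.9523e+02 -1.7000e-01  1.1610e+01]
tabL [ 5.5814e+02  2.7921e+02 -4.5000e-01]
tabR [ 5.4664e+02 -1.1757e+02 -2.9000e-01]
[[240.35 246.19 246.65 247.04 247.48]
 [180.02 185.98 186.58 186.99 187.52]]
```

Emit:
jog_arm([
  [[0, 0, 25], [0, 0, 0]],
  [[0, 0, 50], [0, 0, 0]],
  [[0, 0, 75], [0, 0, 0]],
  [[0, 0, 75], [0, 0, 0]],
  [[0, 0, 75], [0, 0, 0]],
  [[0, 0, 75], [0, 0, 0]],
])

```text
time: 3.25
tool_pos: [500.2, -41.7, 157.8]
tcp_rot: [180.0, -0.2, 2.5]
ft_force: [0.1, -0.1, 0.4]
finger_gap: 85.4
grip_force: 0.0
```

Emit:
jog_arm([
  [[-1, 2, 20], [0, 0, 0.008]],
  [[-1, 2, 20], [0, 0, 0.008]],
  [[-1, 2, 20], [0, 0, 0.008]],
])

```text
time: 3.55
tool_pos: [498.3, -43.8, 136.4]
tcp_rot: [180.0, -0.0, 2.0]
ft_force: [0.6, -0.6, -0.0]
finger_gap: 85.3
grip_force: 0.0
```

Emit:
jog_arm([
  [[0, 0, 0], [0, 0, 0]],
  [[0, 0, 0], [0, 0, 0]],
  [[0, 0, 0], [0, 0, 0]],
  [[0, 0, 0], [0, 0, 0]],
  [[0, 0, 0], [0, 0, 0]],
  [[0, 0, 0], [0, 0, 0]],
  [[0, 0, 0], [0, 0, 0]],
  [[0, 0, 0], [0, 0, 0]],
], grip=5, force=85)

```text
time: 4.35
tool_pos: [498.2, -44.2, 135.8]
tcp_rot: [180.0, -0.0, 2.0]
ft_force: [-2.3, -2.3, 5.2]
finger_gap: 17.3
grip_force: 83.4
```

```bash
cat > s.py <<'E'
from bench import r
s=r.sense();print(s['time'],s['tool_pos'].round(2),s['tcp_rot'].round(2),'F',s['ft_force'].round(1),'T',s['wrist_torque'].round(3),s['finger_gap'].round(1),round(float(s['grip_force']),1),'j6',s['joint_pos'][5].round(1))
E
python3 s.py
```

```text
Traceback (most recent call last):
  File "s.py", line 2, in <module>
    s=r.sense();print(s['time'],s['tool_pos'].round(2),s['tcp_rot'].round(2),'F',s['ft_force'].round(1),'T',s['wrist_torque'].round(3),s['finger_gap'].round(1),round(float(s['grip_force']),1),'j6',s['joint_pos'][5].round(1))
                                                                                                                                       ^^^^^^^^^^^^^^^^^^^^^
AttributeError: 'float' object has no attribute 'round'
```

Emit:
jog_arm([
  [[0, 0, 0], [0, 0, -0.1]],
  [[0, 0, 0], [0, 0, -0.2]],
  [[0, 0, 0], [0, 0, -0.3]],
  [[0, 0, 0], [0, 0, -0.4]],
  [[0, 0, 0], [0, 0, -0.5]],
  [[0, 0, 0], [0, 0, -0.6]],
  [[0, 0, 0], [0, 0, -0.7]],
  [[0, 0, 0], [0, 0, -0.8]],
  [[0, 0, 0], [0, 0, -0.9]],
  [[0, 0, 0], [0, 0, -0.96]],
])

```text
time: 5.35
tool_pos: [498.6, -44.3, 135.2]
tcp_rot: [179.9, -0.0, 57.2]
ft_force: [3.0, -4.1, -1.5]
finger_gap: 17.1
grip_force: 83.2
```

```bash
cat > s.py <<'E'
from bench import r
import numpy as np
np.set_printoptions(suppress=True,precision=3)
s=r.sense();print(s['time'],s['tool_pos'],s['tcp_rot'],'F',s['ft_force'],'T',s['wrist_torque'],s['finger_gap'],s['grip_force'],'j6',s['joint_pos'][5])
E
python3 s.py
```

```text
5.35 [498.58  -44.333 135.194] [179.912  -0.009  57.192] F [ 3.005 -4.067 -1.509] T [-0.64  -0.641 -0.252] 17.05319950758939 83.21333169937134 j6 21.87959577832438
```

Emit:
jog_arm([
  [[0, 0, -3], [0, 0, 0]],
  [[0, 0, -7], [0, 0, 0]],
  [[0, 0, -11], [0, 0, 0]],
  [[0, 0, -15], [0, 0, 0]],
  [[0, 0, -15], [0, 0, 0]],
])

```text
time: 5.85
tool_pos: [498.6, -44.3, 150.3]
tcp_rot: [179.9, -0.0, 57.0]
ft_force: [3.2, -3.6, -0.7]
finger_gap: 16.5
grip_force: 83.8
```

```bash
python3 s.py
```

```text
5.85 [498.577 -44.31  150.321] [179.914  -0.011  56.967] F [ 3.17  -3.601 -0.707] T [-0.645 -0.539 -0.157] 16.545706435973525 83.79634737968445 j6 22.104670150100407
```

```bash
python3 - <<'E'
from h import *
s,p,d,P=wristcam();cv2.imwrite('pics/w2.png',p)
k=(np.hypot(P[...,0]-499,P[...,1]+44)<28)&(P[...,2]>150)&(P[...,2]<230)
h,e=np.histogram(P[k][:,2],np.arange(150,230,2));print(list(zip(e.astype(int).tolist(),h.tolist())))
E
```

```text
[(150, 0), (152, 11), (154, 70), (156, 130), (158, 157), (160, 164), (162, 171), (164, 174), (166, 192), (168, 216), (170, 217), (172, 217), (174, 242), (176, 228), (178, 287), (180, 597), (182, 282), (184, 380), (186, 821), (188, 400), (190, 465), (192, 601), (194, 709), (196, 883), (198, 756), (200, 592), (202, 320), (204, 463), (206, 253), (208, 63), (210, 7), (212, 37), (214, 176), (216, 328), (218, 394), (220, 395), (222, 544), (224, 653), (226, 622)]
```

View pics/w2.png

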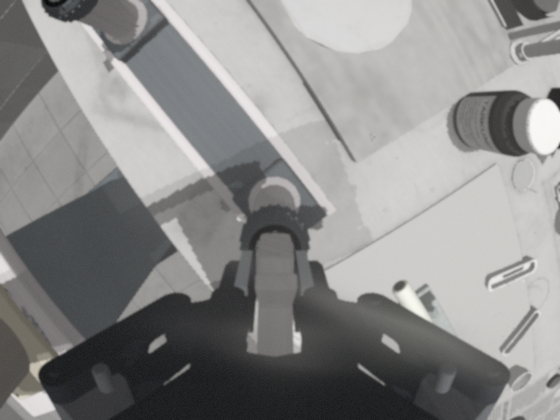

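The head is held square between the fingers. The near prong is at about (276,240), the far one at about (272,340), and the collar is at (275,215). I'll read the prong-top heights in that strip.

```bash
cat > fork.py <<'E'
from h import *
s,p,d,P=wristcam();S=P[225:352,262:290]
c,sn=np.cos(np.radians(s['tcp_rot'][2])),np.sin(np.radians(s['tcp_rot'][2]))
for v in range(225,352,7):
    q=np.nanmedian(P[v:v+3,262:290].reshape(-1,3),axis=0)
    dx,dy=q[:2]-s['tool_pos'][:2];print(v,'along',round(dx*c+dy*sn,1),'z',round(q[2],1),'rel',round(q[2]-s['tool_pos'][2],1))
print(s['tool_pos'],s['time'])
E
python3 fork.py
```

```text
225 along 13.4 z 127.8 rel -22.5
232 along 12.9 z 130.4 rel -19.8
239 along 20.0 z 163.9 rel 13.6
246 along 20.1 z 171.4 rel 21.1
253 along 19.8 z 178.1 rel 27.8
260 along 18.3 z 181.4 rel 31.1
267 along 15.5 z 181.5 rel 31.2
274 along 21.0 z 197.8 rel 47.5
281 along 19.3 z 199.5 rel 49.2
288 along 17.5 z 200.5 rel 50.2
295 along 11.4 z 195.1 rel 44.8
302 along 2.2 z 186.0 rel 35.7
309 along -1.4 z 185.1 rel 34.8
316 along -3.9 z 187.0 rel 36.7
323 along -5.5 z 189.1 rel 38.8
330 along -7.7 z 190.9 rel 40.7
337 along -9.5 z 192.9 rel 42.6
344 along -11.7 z 195.0 rel 44.7
351 along -13.4 z 197.0 rel 46.7
[498.52998653 -44.27701533 150.27605792] 5.9
```

Emit:
jog_arm([
  [[0, 0, -6], [0, 0, 0]],
  [[0, 0, -12], [0, 0, 0]],
  [[0, 0, -18], [0, 0, 0]],
  [[0, 0, -24], [0, 0, 0]],
  [[0, 0, -30], [0, 0, 0]],
  [[0, 0, -36], [0, 0, 0]],
  [[0, 0, -41], [0, 0, 0]],
  [[0, 0, -45], [0, 0, 0]],
  [[0, 0, -45], [0, 0, 0]],
  [[0, 0, -45], [0, 0, 0]],
])

```text
time: 6.95
tool_pos: [498.5, -44.3, 195.3]
tcp_rot: [179.9, -0.0, 57.0]
ft_force: [3.7, -5.0, -0.9]
finger_gap: 16.8
grip_force: 84.0
```

```bash
python3 s.py; python3 fork.py | awk '$1>300||/\[/||$1==295'; python3 - <<'E'
from h import *
P=np.load('w1.npz')['P']
# V bottom by 45deg faces + prong tops in w1, both forks, along fork x from axis
for x,y,yaw,zt in((481.3,161.2,4.5,247.3),(499.2,-43.9,2.0,187.2)):
    a=np.radians(yaw);A=(P[...,0]-x)*np.cos(a)+(P[...,1]-y)*np.sin(a);B=-(P[...,0]-x)*np.sin(a)+(P[...,1]-y)*np.cos(a)
    k=(abs(A)<22)&(abs(B)<5)&(P[...,2]>zt-25)
    A,z=A[k],P[...,2][k]
    for lo in range(-20,20,4):
        m=(A>=lo)&(A<lo+4)
        print(lo+2,m.sum(),round(float(np.median(z[m])-abs(lo+2)),1) if m.sum() else '',end=' | ')
    print()
E
```

```text
6.95 [498.525 -44.287 195.268] [179.918  -0.005  56.971] F [ 3.676 -4.976 -0.936] T [-0.702 -0.692 -0.163] 16.827874156620613 84.04698729515076 j6 22.103067481052257
295 along 11.2 z 240.3 rel 45.0
302 along 2.2 z 231.0 rel 35.8
309 along -1.6 z 230.0 rel 34.7
316 along -3.7 z 232.0 rel 36.8
323 along -5.6 z 234.0 rel 38.7
330 along -7.6 z 236.0 rel 40.8
337 along -9.5 z 238.0 rel 42.7
344 along -11.7 z 239.9 rel 44.7
351 along -13.5 z 241.9 rel 46.6
[498.52456407 -44.2872092  195.26821101] 6.95
-18 93 227.4 | -14 84 227.9 | -10 84 228.1 | -6 78 228.1 | -2 65 228.8 | 2 44 231.5 | 6 53 231.2 | 10 67 230.0 | 14 89 230.2 | 18 135 226.1 | 
-18 50 168.0 | -14 65 168.7 | -10 53 168.8 | -6 52 169.1 | -2 52 169.3 | 2 34 170.4 | 6 34 170.1 | 10 43 169.6 | 14 46 169.4 | 18 78 166.7 |
```

Emit:
jog_arm([
  [[0, 0, -0.4], [0, 0, 0.1]],
  [[0, 0, -0.4], [0, 0, 0.2]],
  [[0, 0, -0.4], [0, 0, 0.3]],
  [[0, 0, -0.4], [0, 0, 0.38]],
  [[0, 0, -0.4], [0, 0, 0.38]],
])

```text
time: 7.5
tool_pos: [498.4, -44.2, 195.3]
tcp_rot: [179.9, -0.0, 35.0]
ft_force: [3.9, -3.8, -2.4]
finger_gap: 16.9
grip_force: 83.8
```

```bash
python3 s.py
```

```text
7.5 [498.363 -44.215 195.301] [179.946  -0.017  35.05 ] F [ 3.909 -3.777 -2.351] T [-0.728 -0.754  0.05 ] 16.9065980532939 83.78039002418518 j6 44.02796517150264
```

Emit:
jog_arm([
  [[0, 0, -0.4], [0, 0, 0.03]],
  [[0, 0, -0.4], [0, 0, 0.06]],
  [[0, 0, -0.4], [0, 0, 0.09]],
  [[0, 0, -0.4], [0, 0, 0.1]],
  [[0, 0, -0.4], [0, 0, 0.1]],
])

```text
time: 8.0
tool_pos: [498.3, -44.2, 195.5]
tcp_rot: [180.0, -0.0, 29.5]
ft_force: [5.1, -3.6, -4.3]
finger_gap: 16.7
grip_force: 83.6
```

```bash
python3 s.py
```

```text
8.0 [498.283 -44.185 195.461] [179.958  -0.011  29.469] F [ 5.059 -3.599 -4.347] T [-0.715 -0.873  0.096] 16.698481218509812 83.58654141426086 j6 49.6094812657304
```

Emit:
jog_arm([
  [[0, 0, 0], [0, 0, 0.03]],
  [[0, 0, 0], [0, 0, 0.06]],
  [[0, 0, 0], [0, 0, 0.08]],
  [[0, 0, 0], [0, 0, 0.08]],
  [[0, 0, 0], [0, 0, 0.08]],
])

```text
time: 8.5
tool_pos: [498.3, -44.2, 195.5]
tcp_rot: [180.0, -0.0, 24.9]
ft_force: [4.9, -3.1, -3.6]
finger_gap: 16.6
grip_force: 83.6
```

```bash
python3 s.py
```

```text
8.5 [498.265 -44.171 195.475] [179.962  -0.013  24.9  ] F [ 4.929 -3.088 -3.647] T [-0.693 -0.808  0.069] 16.61193371427746 83.62446784973145 j6 54.17888672443471
```

Emit:
jog_arm([
  [[0, 0, 0], [0, 0, 0.03]],
  [[0, 0, 0], [0, 0, 0.06]],
  [[0, 0, 0], [0, 0, 0.08]],
  [[0, 0, 0], [0, 0, 0.08]],
  [[0, 0, 0], [0, 0, 0.08]],
])

```text
time: 9.0
tool_pos: [498.2, -44.1, 195.5]
tcp_rot: [180.0, -0.0, 20.3]
ft_force: [4.1, -4.0, -4.4]
finger_gap: 16.7
grip_force: 83.6
```

```bash
python3 s.py
```

```text
9.0 [498.236 -44.136 195.454] [179.969  -0.012  20.319] F [ 4.099 -3.955 -4.442] T [-0.627 -0.764  0.024] 16.690681741926415 83.63590121269226 j6 58.76054443969563
```

Emit:
jog_arm([
  [[0, 0, 0], [0, 0, 0.03]],
  [[0, 0, 0], [0, 0, 0.06]],
  [[0, 0, 0], [0, 0, 0.08]],
  [[0, 0, 0], [0, 0, 0.08]],
  [[0, 0, 0], [0, 0, 0.08]],
])

```text
time: 9.5
tool_pos: [498.0, -44.0, 195.5]
tcp_rot: [180.0, 0.0, 15.7]
ft_force: [3.9, -3.3, -4.3]
finger_gap: 16.8
grip_force: 83.6
```

```bash
python3 s.py
```

```text
9.5 [498.    -44.016 195.471] [179.989   0.012  15.74 ] F [ 3.908 -3.291 -4.303] T [-0.702 -0.695  0.154] 16.817529455802656 83.56160759925842 j6 63.34405353784427
```

Emit:
jog_arm([
  [[0, 0, 0], [0, 0, 0.02]],
  [[0, 0, 0], [0, 0, 0.04]],
  [[0, 0, 0], [0, 0, 0.06]],
  [[0, 0, 0], [0, 0, 0.06]],
])

```text
time: 9.9
tool_pos: [497.7, -43.9, 195.5]
tcp_rot: [-180.0, 0.0, 12.3]
ft_force: [3.9, -4.1, -7.0]
finger_gap: 16.8
grip_force: 83.3
```

```bash
python3 s.py
```

```text
9.9 [497.745 -43.87  195.528] [-179.99     0.041   12.26 ] F [ 3.889 -4.067 -7.017] T [-0.731 -0.685  0.248] 16.793921374953136 83.29569697380066 j6 66.82822753615329
```

Emit:
jog_arm([
  [[0, 0, 0], [0, 0, 0.02]],
  [[0, 0, 0], [0, 0, 0.04]],
  [[0, 0, 0], [0, 0, 0.06]],
  [[0, 0, 0], [0, 0, 0.06]],
])

```text
time: 10.3
tool_pos: [497.5, -43.7, 195.5]
tcp_rot: [-180.0, 0.1, 8.8]
ft_force: [2.1, -2.0, -8.0]
finger_gap: 16.5
grip_force: 83.3
```

```bash
python3 s.py
```

```text
10.3 [497.544 -43.738 195.514] [-179.973    0.065    8.819] F [ 2.101 -1.984 -7.979] T [-0.562 -0.451  0.349] 16.512752113781556 83.32451462745667 j6 70.27045580966215
```

Emit:
jog_arm([
  [[0, 0, 0], [0, 0, 0.02]],
  [[0, 0, 0], [0, 0, 0.04]],
  [[0, 0, 0], [0, 0, 0.06]],
  [[0, 0, 0], [0, 0, 0.06]],
])

```text
time: 10.7
tool_pos: [497.4, -43.7, 195.6]
tcp_rot: [-180.0, 0.1, 5.4]
ft_force: [-0.4, -2.8, -10.4]
finger_gap: 16.2
grip_force: 83.4
```

```bash
python3 s.py
```

```text
10.7 [497.403 -43.714 195.554] [-179.974    0.085    5.374] F [ -0.378  -2.842 -10.421] T [-0.494 -0.094  0.464] 16.24220026394744 83.35272073745728 j6 73.7170013524401
```

Emit:
jog_arm([
  [[0, 0, 0], [0, 0, 0.02]],
  [[0, 0, 0], [0, 0, 0.035]],
  [[0, 0, 0], [0, 0, 0.035]],
  [[0, 0, 0], [0, 0, 0.035]],
])

```text
time: 11.1
tool_pos: [497.5, -43.6, 195.6]
tcp_rot: [-180.0, 0.1, 3.4]
ft_force: [-1.9, -1.1, -11.8]
finger_gap: 17.1
grip_force: 83.4
```

```bash
python3 s.py; python3 s.py|cut -c1-120; python3 fork.py|tail -9
```

```text
11.1 [497.451 -43.635 195.606] [-179.969    0.079    3.435] F [ -1.872  -1.064 -11.789] T [-0.199  0.376  0.598] 17.088273325052747 83.37346315383911 j6 75.65800456190632
11.1 [497.451 -43.635 195.606] [-179.969    0.079    3.435] F [ -1.872  -1.064 -11.789] T [-0.199  0.376  0.598] 17.0882
302 along 0.4 z 228.5 rel 32.8
309 along -1.0 z 231.0 rel 35.4
316 along -3.1 z 233.0 rel 37.4
323 along -4.9 z 235.0 rel 39.4
330 along -7.0 z 237.0 rel 41.3
337 along -9.0 z 238.8 rel 43.2
344 along -10.8 z 240.9 rel 45.3
351 along -12.8 z 242.8 rel 47.2
[497.45148813 -43.63514118 195.60557129] 11.1
```

Emit:
jog_arm([
  [[0, 0, 0], [0, 0, 0]],
  [[0, 0, 0], [0, 0, 0]],
  [[0, 0, 0], [0, 0, 0]],
  [[0, 0, 0], [0, 0, 0]],
  [[0, 0, 0], [0, 0, 0]],
  [[0, 0, -20], [0, 0, 0]],
  [[0, 0, -60], [0, 0, 0]],
  [[0, -10, -100], [0, 0, 0]],
  [[-2, -50, -115], [0, 0, 0]],
  [[-4, -90, -115], [0, 0, 0]],
], grip=85)

```text
time: 12.15
tool_pos: [490.1, 46.1, 315.3]
tcp_rot: [180.0, -0.4, 3.3]
ft_force: [0.7, -0.1, -1.1]
finger_gap: 85.1
grip_force: 0.0
```

Emit:
jog_arm([
  [[-1, -8, 0], [0, 0, 0]],
  [[-1, -8, 0], [0, 0, 0]],
  [[-1, -8, 0], [0, 0, 0]],
])

```text
time: 12.45
tool_pos: [487.1, 53.1, 310.8]
tcp_rot: [180.0, 0.0, 3.4]
ft_force: [0.4, 0.7, -0.3]
finger_gap: 84.9
grip_force: 0.0
```

```bash
python3 s.py; python3 - <<'E'
from h import *
s,p,d,P=wristcam();np.savez('w3.npz',p=p,P=P)
A=[]
for y,x,lo in((161,481,209),(-44,499,209)):
    k=(np.hypot(P[...,0]-x,P[...,1]-y)<40)&(P[...,2]>lo+21)&(P[...,2]<lo+50);q=P[k];A.append(np.percentile(q[:,2],[50,90,95,98,99.5]))
    t=q[q[:,2]>244];m=t[:,0]>t[:,0].mean();a=t[m].mean(0);b=t[~m].mean(0);print(a,b,(a+b)/2,'yaw',np.degrees(np.arctan2(*(a-b)[1::-1])))
print(np.round(A,2))
# tube: bright pixels / depth region near z~51
k=(P[...,2]>46)&(P[...,2]<60)&(P[...,1]<-150)&(P[...,0]>450)&(P[...,0]<680)
q=P[k];print(k.sum(),np.percentile(q,[1,50,99],axis=0).round(1).tolist())
z=np.load('top0.npz');p,P=z['p'],z['P']
g=p.mean(2)
k=(P[...,2]>38)&(P[...,2]<70)&(P[...,1]<-150)&(P[...,1]>-500)&(P[...,0]>450)&(P[...,0]<650)
q=P[k];v,u=np.nonzero(k);print('top',k.sum(),u.min(),u.max(),v.min(),v.max(),np.percentile(q,[1,50,99],axis=0).round(1).tolist())
c=q[:,:2].mean(0);_,_,V=np.linalg.svd(q[:,:2]-c);print(c,V[0],np.ptp((q[:,:2]-c)@V[0]))
E
```

```text
12.45 [487.093  53.103 310.754] [179.97    0.029   3.443] F [ 0.372  0.723 -0.343] T [ 0.044 -0.003 -0.045] 84.87378705643407 0.0 j6 86.80164302410893
[497.73257355 163.26879443 245.79155546] [462.87447526 159.84051622 245.62059337] [480.30352441 161.55465532 245.70607441] yaw 5.616950250732891
[516.40468139 -41.40311995 245.18927821] [481.79940736 -46.63655351 245.24945201] [499.10204437 -44.01983673 245.21936511] yaw 8.599802389010232
[[240.14 246.06 246.67 247.33 247.9 ]
 [239.95 245.21 245.76 246.33 246.79]]
1412 [[547.8, -415.3, 46.2], [563.5, -266.8, 52.8], [582.1, -170.3, 55.5]]
top 701 294 408 182 220 [[544.5, -445.2, 41.2], [564.9, -310.0, 52.6], [587.7, -172.3, 58.2]]
[ 565.16288335 -309.58693137] [ 0.09031637 -0.99591313] 334.4015867547048
```

The fork now sits about 0.9 mm below the other, and its yaw reads 8.6° against 3.4° on the tool. It may have crept back when released, so I'll regrip and check the lock by feel.

Emit:
jog_arm([
  [[2, 45, 0], [0, 0, -0.045]],
  [[6, 90, 20], [0, 0, -0.09]],
  [[6, 98, 50], [0, 0, -0.09]],
  [[6, 98, 80], [0, 0, -0.09]],
  [[6, 98, 105], [0, 0, -0.09]],
  [[6, 98, 115], [0, 0, -0.09]],
  [[6, 98, 115], [0, 0, -0.09]],
  [[6, 98, 115], [0, 0, -0.09]],
])

```text
time: 13.3
tool_pos: [499.5, -44.3, 197.2]
tcp_rot: [180.0, -0.1, 8.6]
ft_force: [-0.5, -0.2, 1.1]
finger_gap: 85.0
grip_force: 0.0
```

Emit:
jog_arm([
  [[0, 0, 0], [0, 0, 0]],
  [[0, 0, 0], [0, 0, 0]],
  [[0, 0, 0], [0, 0, 0]],
  [[0, 0, 0], [0, 0, 0]],
  [[0, 0, 0], [0, 0, 0]],
  [[0, 0, 0], [0, 0, 0]],
  [[0, 0, 0], [0, 0, 0]],
  [[0, 0, 0], [0, 0, 0]],
], grip=5, force=95)

```text
time: 14.1
tool_pos: [499.4, -44.3, 197.1]
tcp_rot: [179.9, -0.1, 8.6]
ft_force: [-0.6, -2.7, 5.3]
finger_gap: 15.6
grip_force: 93.0
```

```bash
python3 s.py
```

```text
14.1 [499.422 -44.324 197.063] [179.926  -0.068   8.576] F [-0.55  -2.745  5.349] T [-0.565  0.245  0.035] 15.553414405129793 93.02693724632263 j6 70.53101165163737
```

Emit:
jog_arm([
  [[0, 0, 0], [0, 0, 0.015]],
  [[0, 0, 0], [0, 0, 0.03]],
  [[0, 0, 0], [0, 0, 0.03]],
])

```text
time: 14.4
tool_pos: [499.4, -44.3, 197.0]
tcp_rot: [179.9, -0.1, 6.8]
ft_force: [-1.9, -2.1, 5.0]
finger_gap: 15.7
grip_force: 93.1
```

```bash
python3 s.py
```

```text
14.4 [499.376 -44.335 197.016] [179.925  -0.062   6.845] F [-1.929 -2.113  5.016] T [-0.507  0.207  0.215] 15.687907854088849 93.12228798866272 j6 72.26429739475894
```

Emit:
jog_arm([
  [[0, 0, 0], [0, 0, 0.015]],
  [[0, 0, 0], [0, 0, 0.03]],
  [[0, 0, 0], [0, 0, 0.03]],
])

```text
time: 14.7
tool_pos: [499.3, -44.3, 197.0]
tcp_rot: [179.9, -0.1, 5.1]
ft_force: [-1.9, -1.8, 7.2]
finger_gap: 15.4
grip_force: 93.2
```

```bash
python3 s.py
```

```text
14.7 [499.336 -44.266 197.034] [179.931  -0.058   5.138] F [-1.943 -1.823  7.234] T [-0.518  0.327  0.336] 15.392284516238398 93.15852642059326 j6 73.97577845092003
```

Emit:
jog_arm([
  [[0, 0, 0], [0, 0, 0.015]],
  [[0, 0, 0], [0, 0, 0.03]],
  [[0, 0, 0], [0, 0, 0.03]],
])

```text
time: 15.0
tool_pos: [499.2, -44.2, 197.0]
tcp_rot: [179.9, -0.0, 3.4]
ft_force: [-2.6, -1.3, 6.8]
finger_gap: 15.5
grip_force: 93.2
```

```bash
python3 s.py
```

```text
15.0 [499.244 -44.196 197.027] [179.941  -0.05    3.425] F [-2.594 -1.278  6.758] T [-0.462  0.408  0.443] 15.547202548141746 93.22007060050964 j6 75.69067401585421
```

Emit:
jog_arm([
  [[0, 0, 0], [0, 0, 0.012]],
  [[0, 0, 0], [0, 0, 0.025]],
  [[0, 0, 0], [0, 0, 0.025]],
])

```text
time: 15.3
tool_pos: [499.2, -44.1, 197.0]
tcp_rot: [179.9, -0.0, 2.0]
ft_force: [-3.2, -2.1, 6.7]
finger_gap: 16.0
grip_force: 93.3
```

```bash
python3 s.py
```

```text
15.3 [499.154 -44.134 197.012] [179.949  -0.037   2.001] F [-3.174 -2.129  6.72 ] T [-0.368  0.543  0.463] 15.961255508506426 93.26421976089478 j6 77.11616691442484
```

Emit:
jog_arm([
  [[0, 0, 0], [0, 0, 0]],
  [[0, 0, 0], [0, 0, 0]],
  [[0, 0, 0], [0, 0, 0]],
  [[0, 0, 0], [0, 0, 0]],
  [[0, 0, 0], [0, 0, 0]],
  [[0, 0, -30], [0, 0, 0]],
  [[0, 0, -70], [0, 0, 0]],
  [[5, 10, -90], [0, 0, -0.1]],
  [[10, 45, -90], [0, 0, -0.24]],
  [[20, 80, -90], [0, 0, -0.38]],
], grip=85)

```text
time: 16.3
tool_pos: [522.5, -123.6, 287.8]
tcp_rot: [179.9, -0.1, 24.2]
ft_force: [0.9, 0.1, 0.2]
finger_gap: 85.1
grip_force: 0.0
```

Emit:
jog_arm([
  [[-4, 21, 5], [0, 0, -0.14]],
  [[-8, 42, 10], [0, 0, -0.28]],
  [[-12, 63, 15], [0, 0, -0.42]],
  [[-16, 84, 20], [0, 0, -0.56]],
  [[-20, 105, 25], [0, 0, -0.7]],
  [[-24, 126, 30], [0, 0, -0.84]],
  [[-28, 147, 35], [0, 0, -0.98]],
  [[-32, 168, 38], [0, 0, -1.12]],
  [[-36, 190, 38], [0, 0, -1.236]],
  [[-36, 190, 38], [0, 0, -1.236]],
])

```text
time: 17.3
tool_pos: [565.1, -313.8, 247.2]
tcp_rot: [-179.9, 0.0, 94.6]
ft_force: [-0.2, 0.0, 0.0]
finger_gap: 85.2
grip_force: 0.0
```

Emit:
jog_arm([
  [[0, 0, 0], [0, 0, 0]],
  [[0, 0, 0], [0, 0, 0]],
])

```text
time: 17.5
tool_pos: [565.4, -310.7, 248.1]
tcp_rot: [-180.0, -0.0, 94.5]
ft_force: [0.1, 0.5, 0.6]
finger_gap: 85.3
grip_force: 0.0
```

```bash
python3 s.py; python3 - <<'E'
from h import *
s,p,d,P=wristcam();cv2.imwrite('pics/w4.png',p);np.savez('w4.npz',p=p,P=P)
k=(P[...,2]>47)&(P[...,2]<60)&(abs(P[...,0]-567)<45)&(abs(P[...,1]+312)<170)
k&=p.mean(2)>150
n,l,st,ce=cv2.connectedComponentsWithStats(k.astype('uint8'))
for i in range(1,n):
    if st[i,4]>100:
        q=P[l==i];c=q[:,:2].mean(0);_,_,V=np.linalg.svd(q[:,:2]-c,full_matrices=False);t=(q[:,:2]-c)@V[0]
        print(st[i],c,V[0],t.min(),t.max(),'mid',c+V[0]*(t.min()+t.max())/2,'w',np.percentile((q[:,:2]-c)@V[1],[2,98]),'ztop',np.percentile(q[:,2],[50,95,99]))
E
```

```text
17.5 [ 565.383 -310.716  248.091] [-179.998   -0.026   94.505] F [0.078 0.492 0.635] T [0.045 0.011 0.017] 85.26297725531549 0.0 j6 -37.86002544390825
[ 266   50   18  121 1861] [ 559.92534656 -230.79079452] [ 0.09121776 -0.99583097] -60.415585206722376 66.87742232066584 mid [ 560.22006371 -234.00824328] w [-8.04894516  8.35998375] ztop [52.95756559 54.79378416 55.43516342]
[ 268  205   16   93 1296] [ 573.27002819 -389.23437055] [ 0.07948614 -0.99683597] -54.95861386614253 60.4973954566668 mid [ 573.49015638 -391.99499891] w [-7.78060818  8.16392556] ztop [53.11608832 54.84367434 55.3191615 ]
```

View pics/w4.png

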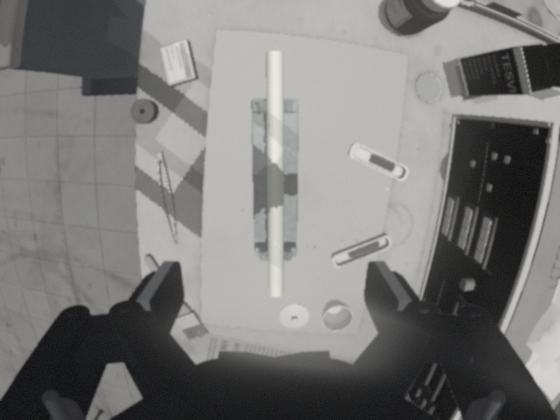

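The tube is fully in view, with ends at (275,50) and (276,298). Its middle is at (566.2,-310.1), its yaw is 4.9° and its axis is at z 46. The boats at (378,160) and (362,250) are clear of the fingers.

Emit:
jog_arm([
  [[0, 1, 30], [0, 0, -0.006]],
  [[0, 1, 65], [0, 0, -0.006]],
  [[0, 1, 100], [0, 0, -0.006]],
  [[0, 1, 135], [0, 0, -0.006]],
  [[0, 1, 165], [0, 0, -0.006]],
  [[0, 1, 190], [0, 0, -0.006]],
  [[0, 1, 205], [0, 0, -0.006]],
  [[0, 1, 215], [0, 0, -0.006]],
  [[0, 1, 218], [0, 0, -0.006]],
  [[0, 1, 218], [0, 0, -0.006]],
])

```text
time: 18.55
tool_pos: [566.9, -311.5, 30.8]
tcp_rot: [180.0, 0.0, 94.9]
ft_force: [-0.3, 0.1, 1.1]
finger_gap: 85.2
grip_force: 0.0
```

```bash
python3 s.py
```

```text
18.55 [ 566.868 -311.519   30.849] [179.956   0.035  94.93 ] F [-0.261  0.141  1.101] T [-0.024 -0.004  0.016] 85.19882664549556 0.0 j6 -38.26080372103347
```

Emit:
jog_arm([
  [[1, -0.5, 1.5], [0, 0, 0]],
  [[1, -0.5, 1.5], [0, 0, 0]],
  [[1, -0.5, 1.5], [0, 0, 0]],
  [[1, -0.5, 1.5], [0, 0, 0]],
  [[1, -0.5, 1.5], [0, 0, 0]],
  [[1, -0.5, 1.5], [0, 0, 0]],
  [[1, -0.5, 1.5], [0, 0, 0]],
  [[1, -0.5, 1.5], [0, 0, 0]],
], grip=10, force=45)

```text
time: 19.35
tool_pos: [566.7, -310.6, 29.3]
tcp_rot: [179.9, 0.1, 94.9]
ft_force: [6.1, 0.4, 2.9]
finger_gap: 16.4
grip_force: 44.2
```

```bash
python3 s.py
```

```text
19.35 [ 566.707 -310.636   29.284] [179.9     0.05   94.936] F [6.125 0.441 2.911] T [ 0.072 -0.815  0.022] 16.43594307954237 44.24153029918671 j6 -38.23081064042151
```

Emit:
jog_arm([
  [[0, 0, -5], [0, 0, 0]],
  [[0, 0, -15], [0, 0, 0]],
  [[0, 0, -35], [0, 0, 0]],
  [[0, 0, -65], [0, 0, 0]],
  [[0, 0, -100], [0, 0, 0]],
  [[0, 0, -135], [0, 0, 0]],
  [[0, 0, -170], [0, 0, 0]],
  [[0, 0, -205], [0, 0, 0]],
  [[5, 0, -240], [0, 0, 0]],
  [[25, -3, -262], [0, 0, 0]],
])

```text
time: 20.35
tool_pos: [560.4, -287.2, 294.0]
tcp_rot: [179.9, 0.1, 94.8]
ft_force: [0.7, -0.4, -1.8]
finger_gap: 16.4
grip_force: 44.1
```

Emit:
jog_arm([
  [[30, -4, 0], [0, 0, 0]],
  [[65, -8, 0], [0, 0, 0]],
  [[105, -12, 0], [0, 0, 0]],
  [[145, -17, 0], [0, 0, 0]],
  [[185, -22, 0], [0, 0, 0]],
  [[225, -27, 0], [0, 0, -0.005]],
  [[265, -32, 0], [0, 0, -0.005]],
  [[305, -36, 0], [0, 0, -0.005]],
  [[335, -40, 0], [0, 0, -0.005]],
  [[349, -41.5, 0], [0, 0, -0.005]],
])

```text
time: 21.35
tool_pos: [488.1, 60.4, 290.9]
tcp_rot: [-180.0, -0.0, 95.3]
ft_force: [0.3, -0.2, -1.5]
finger_gap: 16.5
grip_force: 44.1
```

Emit:
jog_arm([
  [[0, 0, 0], [0, 0, 0]],
  [[0, 0, 0], [0, 0, 0]],
  [[0, 0, 0], [0, 0, 0]],
])

```text
time: 21.65
tool_pos: [489.5, 57.2, 290.5]
tcp_rot: [-180.0, 0.0, 95.1]
ft_force: [-0.4, -0.4, -1.4]
finger_gap: 16.4
grip_force: 44.1
```

```bash
python3 s.py; python3 - <<'E'
from h import *
s,p,d,P=wristcam();cv2.imwrite('pics/w5.png',p);np.savez('w5.npz',p=p,P=P)
E
```

```text
21.65 [489.467  57.17  290.533] [-179.978    0.031   95.14 ] F [-0.419 -0.419 -1.356] T [-0.037 -0.015 -0.016] 16.393987220340684 44.081000089645386 j6 -4.419327307757379
```

View pics/w5.png

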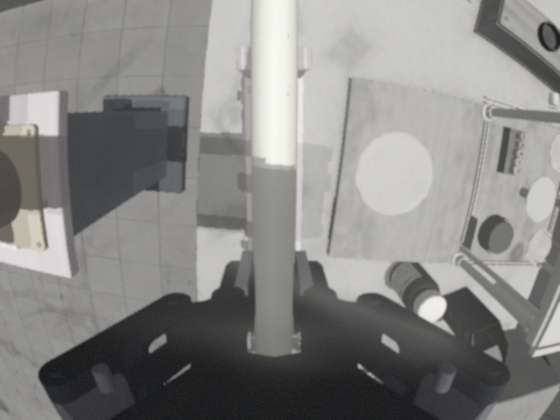

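The tube is held straight. It passes over the set fork, whose prongs show at (243,60) and (305,60) either side of it. I'll check that the tube is level, then lower it.

```bash
python3 - <<'E'
from h import *
P=np.load('w5.npz')['P']
for v in(5,40,80,120,200,260):
    q=P[v-2:v+3,250:300].reshape(-1,3);z=np.nanpercentile(q[:,2],90);m=q[q[:,2]>z-8];print(v,m[:,0].min().round(1),m[:,0].max().round(1),m.mean(0).round(1),'ztop',z.round(1))
k=(P[...,2]>243)&(P[...,2]<249)&(np.hypot(P[...,0]-480,P[...,1]-161)<40);q=P[k];m=q[:,0]>480;print(q[m].mean(0),q[~m].mean(0))
E
```

```text
5 470.6 487.8 [479.2 170.6 313.8] ztop 315.7
40 471.6 488.9 [480.3 156.8 313.7] ztop 315.6
80 472.7 489.9 [481.5 141.7 313.8] ztop 315.7
120 474.3 491.4 [482.9 127.1 313.8] ztop 315.6
200 477.1 494.1 [485.5  97.2 313.7] ztop 315.5
260 478.1 497.6 [487.6  72.1 313.6] ztop 315.7
[496.97549535 163.41736952 245.44339215] [462.40640413 160.12581505 245.4236694 ]
```

Emit:
jog_arm([
  [[1, 0, 15], [0, 0, 0]],
  [[1, 0, 30], [0, 0, 0]],
  [[1, 0, 43], [0, 0, 0]],
  [[1, 0, 52], [0, 0, 0]],
  [[1, 0, 58], [0, 0, 0]],
  [[1, 0, 60], [0, 0, 0]],
  [[1, 0, 60], [0, 0, 0]],
  [[1, 0, 60], [0, 0, 0]],
])

```text
time: 22.5
tool_pos: [489.6, 59.4, 231.3]
tcp_rot: [179.9, 0.0, 95.2]
ft_force: [0.3, -0.1, -1.8]
finger_gap: 16.5
grip_force: 44.1
```

```bash
python3 s.py
```

```text
22.5 [489.619  59.4   231.268] [179.936   0.005  95.217] F [ 0.343 -0.051 -1.807] T [-0.004  0.017 -0.045] 16.50599458114166 44.08189415931702 j6 -4.25793147269933
```

Emit:
jog_arm([
  [[0, 0, 1], [0, 0, 0]],
  [[0, 0, 2], [0, 0, 0]],
  [[0, 0, 3], [0, 0, 0]],
  [[0, 0, 4], [0, 0, 0]],
  [[0, 0, 4.5], [0, 0, 0]],
  [[0, 0, 4.5], [0, 0, 0]],
])

```text
time: 23.1
tool_pos: [489.3, 59.4, 226.4]
tcp_rot: [180.0, 0.0, 95.2]
ft_force: [-2.3, 0.0, 1.8]
finger_gap: 16.6
grip_force: 44.4
```

```bash
python3 s.py
```

```text
23.1 [489.27   59.373 226.449] [179.985   0.002  95.216] F [-2.336  0.05   1.842] T [-0.032  0.311  0.013] 16.59321257230943 44.40666854381561 j6 -4.259253839397852
```

Emit:
jog_arm([
  [[0, 0, 0.5], [0, 0, 0]],
  [[0, 0, 1], [0, 0, 0]],
  [[0, 0, 1], [0, 0, 0]],
])

```text
time: 23.4
tool_pos: [489.4, 59.4, 226.3]
tcp_rot: [179.9, 0.0, 95.2]
ft_force: [-4.7, -0.2, 7.8]
finger_gap: 16.8
grip_force: 45.1
```

```bash
python3 s.py
```

```text
23.4 [489.439  59.359 226.315] [179.94    0.009  95.218] F [-4.717 -0.194  7.847] T [-0.019  0.698  0.015] 16.761089551389244 45.09143829345703 j6 -4.259773608771628
```

Emit:
jog_arm([
  [[0, 0, -0.5], [0, 0, 0]],
  [[0, 0, -0.5], [0, 0, 0]],
  [[0, 0, -0.5], [0, 0, 0]],
  [[0, 0, -0.5], [0, 0, 0]],
  [[0, 0, -0.5], [0, 0, 0]],
  [[0, 0, -0.5], [0, 0, 0]],
], grip=60)

```text
time: 24.0
tool_pos: [489.2, 59.4, 225.5]
tcp_rot: [-180.0, -0.0, 95.2]
ft_force: [-0.1, -0.3, -0.1]
finger_gap: 60.2
grip_force: 0.0
```

Emit:
jog_arm([
  [[0, 0, -15], [0, 0, 0]],
  [[0, 0, -40], [0, 0, 0]],
  [[0, 0, -75], [0, 0, 0]],
  [[0, 0, -115], [0, 0, 0]],
  [[0, 0, -145], [0, 0, 0]],
  [[0, 0, -150], [0, 0, 0]],
  [[0, 0, -150], [0, 0, 0]],
  [[0, 0, -150], [0, 0, 0]],
])

```text
time: 24.8
tool_pos: [488.9, 59.4, 374.8]
tcp_rot: [-179.9, -0.0, 95.2]
ft_force: [-0.2, -0.3, -0.1]
finger_gap: 60.1
grip_force: 0.0
```

```bash
python3 s.py; python3 - <<'E'
from h import *
s,p,d,P=wristcam();cv2.imwrite('pics/w6.png',p);np.savez('w6.npz',p=p,P=P)
a=np.radians(5.2);A=(P[...,0]-489.7)*np.cos(a)+(P[...,1]-58.8)*np.sin(a);B=-(P[...,0]-489.7)*np.sin(a)+(P[...,1]-58.8)*np.cos(a)
k=(abs(A)<10)&(P[...,2]>242)&(P[...,2]<262)&(abs(B)<160);b=B[k]
print('ends',b.min(),b.max())
for lo in range(-140,140,20):
    m=k&(B>=lo)&(B<lo+20)
    if m.sum()>10:print(lo,m.sum(),np.percentile(P[...,2][m],95).round(1),A[m].mean().round(1))
E
```

```text
24.8 [488.942  59.382 374.833] [-179.933   -0.005   95.218] F [-0.207 -0.258 -0.072] T [ 0.041 -0.034 -0.016] 60.065286009697765 0.0 j6 -4.260321996936252
ends -138.50279262269677 141.79582369423298
-140 231 250.9 -1.7
-120 277 250.9 -1.9
-100 313 251.0 -1.4
-80 336 251.3 -1.4
-60 370 251.3 -1.6
-40 407 251.2 -1.6
-20 438 251.3 -1.3
0 456 251.6 -1.3
20 484 251.7 -1.0
40 504 251.5 -0.9
60 539 251.7 -1.1
80 530 251.9 -0.5
100 496 251.8 -0.8
120 499 251.9 -0.5
```

View pics/w6.png

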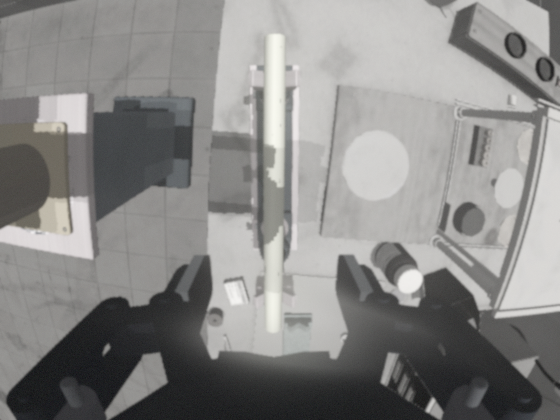

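The tube lies in both forks, running from (275,35) to (273,330). It is centred to within 2 mm and slopes by about 1 mm.

```bash
python3 -c "
from bench import r
print(r.hand_in())"
```

```text
the job is handed in; nothing more can be done
None
```

I handed the job in after about 25 s: the lower fork is about 0.9 mm below the other, locked at about 0.6 N m (peak felt), and the tube lies in both forks, centred to within 2 mm; no verdict came back.

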